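# Unload the specimen turntable of a sample changer

### The arm

A 6-joint arm with a two-finger parallel gripper is mounted at the origin on the work surface. World frame = base frame: x ahead of the robot, y to its left, z up, the work surface at z = 0. Lengths are in m, angles in rad, forces in N, time in s.
With the tool pointing down it reaches from about 0.35 to 0.775 m from the base axis. Payload 5.5 kg.
Tool frame: the origin (TCP) lies between the finger pads; the fingertips stand 8 mm ahead of it and the grasp point (between the pads) lies 11 mm behind it; z points along the fingers, y is the line along which they close (so a half turn about z gives the same grasp; the last joint's range is limited). The gripper opens to 85 mm and grips with 20 to 120 N. Pads are 22 mm wide; open, the fingers measure 114 mm over their backs; the gripper's body (76 mm by 85 mm) begins 54 mm behind the grasp point. The pads swing forward as they close: fully open they stand 13 mm farther back than shut.
Start: joints at [1.117, 0.313, 0.046, 1.304, 0, 1.431], TCP at [0.178, 0.547, 0.239] pointing down, gripper open.
Joint ranges: [-2.76, 2.76], [-0.86, 1.69], [-1.03, 1.26], [-2.2, 2.34], [-1.47, 1.5], [-3.14, 3.14]. Speed limits (rad/s): [2.57, 2.57, 3.14, 3.14, 3.14, 3.14].

### API

Orientations are given as a unit quaternion [w, x, y, z].
In Python, from workcell import env gives the robot as it stands.
- The arm moves only by the tool move_arm, never from a script. Its argument "moves" is one flat list of numbers, 5 for each row, row after row: the shift along the world's x, y, z in m, then the turn about the world's z in rad, then the finger opening in m, from 0 to 0.0854. A call has 1 to 12 rows; each row is the pose to reach, as a shift and turn from the pose commanded when the call began; what a row does not reach only later rows make up. A row lasts 1/12 s, in which the tool goes at most 41.7 mm and 7.16 degrees, less where a joint would pass 70% of its speed; a pose out of reach is approached as far as the arm can. A call with a gripper value outside its range is refused whole. The fingers move at their own pace and stop on an object; "newtons" is the grip in N (left out, the last holds). Time passes only in rows, so rows that repeat a pose let the fingers close. It gives the time, the measured TCP pose, the force, the opening and the grip force at its end, in the units of the state.
- env.get_state(): the state, without advancing time (a new reading comes with each control period).
- env.read_camera(name): name is "scene" or "top" or "wrist"; returns a dict with "pixels" (420x560x3 uint8, red, green, blue), "camera_matrix" (3x3 intrinsics, pixels), "rvec" (rotation vector, rad) and "tvec" (3), from world to camera coordinates, as OpenCV has them. Camera axes: x right, y down, z forward; pixel columns grow to the right and rows downward; lengths in m; the calibration is good to about 2 mm. A picture is of the moment at which its call begins. There is no depth.
- env.hand_in(): hands the job in; it is judged then, once.
The state is a dict: "clock": time; "joint_pos": joint angles; "qvel": joint speeds; "tau": joint torques, N m; "tcp_pos": TCP position; "orientation": TCP orientation; "wrist_force": force on the tool from outside, world axes, zero at the start; "ft_torque": the same for the moment, N m; "finger_gap": finger opening in m; "grip_force": force on a finger pad.
Only numpy, scipy, OpenCV 4.12 (cv2) and the standard library are available. Lean on these libraries where they do the work, as an engineer would, in place of code of your own. Each camera call takes 0.05 s, during which the arm holds its last target. There are 200 camera calls.

### The job

Unload the sample changer: using the black hub handle, click the turntable round to bring each specimen holder to the open front, turn its orange wing knob anticlockwise to the stop, lift it out and stand it upright in the metal tray. When every holder is standing in the tray, click the turntable back round so that its yellow mark is at the red pointer, and leave the case, the bottle and the timer undisturbed. The tray may get knocked aside while you work.

Things in the scene. Friction and masses are not known exactly. Their poses are not given: they have to be found in the camera images.
- changer: sample changer, fixed: white square base 290 x 290 x 38 mm with a grey turntable 260 mm across on it, top 52 mm above the bench, carrying five sockets. Origin: centre of the base's underside, on the hub axis; z up, its own -x points to the open front (roughly to the robot)
- guard_edge (a point): middle of the orange front edge of the clear guard plate: 290 mm wide, from 104 to 109 mm above the bench on four thin posts, covering all from 42 mm in front of the hub axis to the rear, 5 mm above the holders' wings, so a holder can be taken out only at the open front. This point: top of the edge
- open_socket (a point): centre of the socket place at the open front, at turntable height, 95 mm from the hub axis. Bayonet: locked, wing points at the hub or up to 0.3 rad anticlockwise of that, lugs under two 10 mm high tabs, 2 mm play. Turned anticlockwise (from above) to the stop about 1.3 rad from wing-at-hub (free from 1.15 rad) it lifts straight out. Turns with hardly any effort
- turntable (a joint): turntable angle, rad: 0 at the start (parked), growing anticlockwise from above, free both ways for over a turn. Five sockets 72 degrees (2 pi/5) apart: the one by the yellow mark always empty, each other may carry a holder. A spring detent holds every multiple of 2 pi/5: breakaway about 0.1 N m, falling to nothing half way; it pulls into the nearest position
- hub_grip (a point): black hub handle that turns the turntable: a bar 50 mm long (x of this frame) and 14 mm thick (y), standing up through the guard, from 114 to 144 mm above the bench. This point is on the hub axis, 132 mm above the bench; the frame turns with the turntable
- park_mark (a point): middle of the yellow mark (7 x 30 mm) at the turntable's rim, beside the socket that is always empty; 125 mm from the hub axis, 52 mm above the bench
- window_mark (a point): the place beside the red pointer of the base at the open front: 125 mm from the hub axis towards the changer's -x, 52 mm above the bench; the yellow mark lies here when parked
- tray: loose metal tray, 220 (its x) by 140 (its y) by 26 mm high, walls and floor 4 mm, 600 g, left or right of the changer. Origin: centre of its underside
- gauge_case: closed wooden case 200 x 130 x 45 mm, a bystander on the other side of the changer; origin: centre of its underside
- wash_bottle: white wash bottle, 62 mm across, 126 mm tall plus a spout, a bystander behind the changer; origin: centre of its underside
- timer: white timer 30 x 72 x 60 mm high, a bystander behind the changer; origin: centre of its underside
- holder1: specimen holder, about 120 g, 46 mm tall, origin: centre of its underside, z up: steel lug bar 44 x 10 x 5 mm along x at the bottom, stub 28 mm across up to 12 mm, blue disc 48 mm across from 12 to 16 mm, orange wing knob 36 mm (x) by 14 mm (y) from 16 to 46 mm, gripped across the 14 mm. Stands alone on its foot. May be absent. At the start locked in a turntable socket (see open_socket)
- holder2: specimen holder, about 120 g, 46 mm tall, origin: centre of its underside, z up: steel lug bar 44 x 10 x 5 mm along x at the bottom, stub 28 mm across up to 12 mm, blue disc 48 mm across from 12 to 16 mm, orange wing knob 36 mm (x) by 14 mm (y) from 16 to 46 mm, gripped across the 14 mm. Stands alone on its foot. May be absent. At the start locked in a turntable socket (see open_socket)
- holder3: specimen holder, about 120 g, 46 mm tall, origin: centre of its underside, z up: steel lug bar 44 x 10 x 5 mm along x at the bottom, stub 28 mm across up to 12 mm, blue disc 48 mm across from 12 to 16 mm, orange wing knob 36 mm (x) by 14 mm (y) from 16 to 46 mm, gripped across the 14 mm. Stands alone on its foot. May be absent. At the start locked in a turntable socket (see open_socket)
- holder4: specimen holder, about 120 g, 46 mm tall, origin: centre of its underside, z up: steel lug bar 44 x 10 x 5 mm along x at the bottom, stub 28 mm across up to 12 mm, blue disc 48 mm across from 12 to 16 mm, orange wing knob 36 mm (x) by 14 mm (y) from 16 to 46 mm, gripped across the 14 mm. Stands alone on its foot. May be absent. At the start locked in a turntable socket (see open_socket)

How it is judged:
By the outcome, as a careful person would: the job done as asked, in the order asked, and still so for the second after the job is handed in, with the robot touching nothing.
Of holder1, holder2, holder3, holder4 only 2 to 3 are there at a start; the rules pass over those that are not, and their reading is None.
At some moment in a run one of tray may be knocked a few centimetres aside while the robot is not near it.
It also fails if it takes over 210 s, if anything falls off the work surface, if the arm or the gripper's body presses on something with over 40 N, if the wrist force passes 120 N, or if a joint passes its speed limit or range.

## Working session

There is one attempt and no reset: what is moved stays moved. The work goes in short steps, Python scripts to look and compute and a tool call to move; the robot and the scene stay as the last step left them, time stands still between calls to the robot, and variables do not carry over. Pictures are saved under pics/ and viewed, at most 14 in all, crops included, and the job is handed in when it is done.

Besides the shell and the picture viewer there is one more tool, called after "Call:" as name(argument=value, ...), one argument or row to a line, values as JSON. move_arm: Moves the arm, as the interface text tells. Its arguments: {"type":"object","properties":{"moves":{"type":"array"},"newtons":{"type":"number"}},"required":["moves"]}

```bash
mkdir -p pics; ls; cat > h.py <<'E'
import numpy as np, cv2
from workcell import env
def cam(n):
    c=env.read_camera(n); c['R']=cv2.Rodrigues(np.array(c['rvec'],float))[0]; c['t']=np.array(c['tvec'],float).ravel(); c['K']=np.array(c['camera_matrix'],float); return c
def save(c,f,s=1): cv2.imwrite('pics/'+f,cv2.resize(c['pixels'][:,:,::-1],None,fx=s,fy=s))
def ray(c,uv,z):
    d=c['R'].T@np.linalg.inv(c['K'])@np.array([uv[0],uv[1],1.]); o=-c['R'].T@c['t']
    return o+d*(z-o[2])/d[2]
def proj(c,p):
    q=c['K']@(c['R']@np.array(p,float)+c['t']); return q[:2]/q[2]
def blobs(c,lo,hi,amin=20):
    m=cv2.inRange(cv2.cvtColor(c['pixels'],cv2.COLOR_RGB2HSV),lo,hi)
    n,l,s,ce=cv2.connectedComponentsWithStats(m)
    return [(ce[i],s[i],(l==i).astype(np.uint8)) for i in range(1,n) if s[i][4]>=amin]
E
python3 - <<'E'
from h import *
for n in ("scene","top","wrist"):
    c=cam(n); save(c,n+'0.png'); print(n,-c['R'].T@c['t'])
s=env.get_state(); print(s['clock'],s['tcp_pos'],s['orientation'],s['finger_gap'])
E
```

```text
pics
scene [ 1.08527401 -0.16143864  0.76456962]
top [ 0.56194515 -0.02950077  1.1856586 ]
wrist [0.10937894 0.56890222 0.37303597]
0.15 [0.17733044 0.54658174 0.2386229 ] [-2.10444628e-04  1.56254501e-01  9.87716585e-01 -6.59126701e-04] 0.08547769049258029
```

View pics/top0.png

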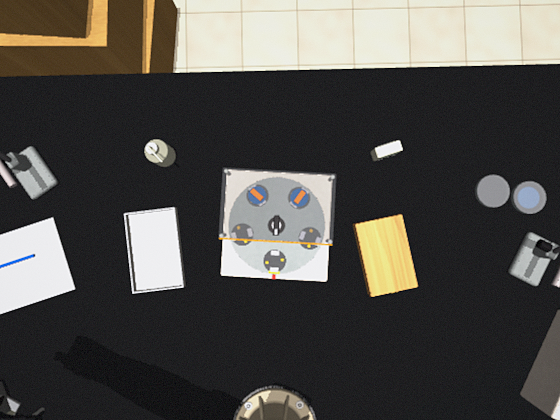

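View pics/scene0.png

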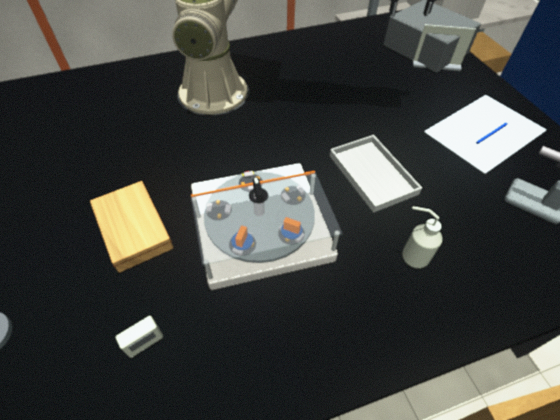

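The changer is at the middle, with its hub at about (277,225) and the yellow mark at the front, so it is parked. Two holders are at the rear, at (257,195) and (299,196). The tray is on the left at (154,250) and the case on the right at (385,255). The bottle and timer are behind. Next I'll measure positions.

```bash
python3 - <<'E'
from h import *
c=cam('top'); save(c,'top1.png')
cv2.imwrite('pics/crop1.png',cv2.resize(c['pixels'][155:300,110:350,::-1],None,fx=3,fy=3,interpolation=cv2.INTER_CUBIC))
print(c['K'][0,0])
print('yellow');
for ce,s,m in blobs(c,(22,120,120),(35,255,255),4): 
    if s[4]<300: print(ce,s,ray(c,ce,.052).round(4))
print('orange')
for ce,s,m in blobs(c,(5,120,120),(20,255,255),15):
    if 150<ce[1]<300 and s[4]<1000:
        r=cv2.minAreaRect(cv2.findNonZero(m)); print(ce,s,r,ray(c,ce,.099).round(4),ray(c,ce,.109).round(4))
        b=cv2.boxPoints(r); print([ray(c,p,.109).round(4)[:2] for p in b])
print('red')
for ce,s,m in blobs(c,(0,180,120),(4,255,255),5): print(ce,s,ray(c,ce,.04).round(4))
print('black')
g=c['pixels'].max(2); m=((g<70)*255).astype(np.uint8); sub=np.zeros_like(m); sub[205:245,255:300]=m[205:245,255:300]
n,l,s,ce=cv2.connectedComponentsWithStats(sub)
for i in range(1,n):
    if s[i][4]>15: print(ce[i],s[i],ray(c,ce[i],.144).round(4),cv2.minAreaRect(cv2.findNonZero((l==i).astype(np.uint8))))
print('white')
for ce,s,m in blobs(c,(0,0,110),(180,60,255),1000):
    r=cv2.minAreaRect(cv2.findNonZero(m)); print(ce,s,r)
    print([ray(c,p,.02).round(4)[:2] for p in cv2.boxPoints(r)],ray(c,r[0],.015).round(4))
E
```

```text
422.7453720396489
yellow
[402.2826087  226.08695652] [398 215   9  27  46] [ 0.5461 -0.354   0.052 ]
[382.2 221. ] [382 219   2   5   5] [ 0.5609 -0.3008  0.052 ]
[392.69230769 220.69230769] [391 218   5   7  13] [ 0.5611 -0.3289  0.052 ]
[374.5 220. ] [373 220   4   1   4] [ 0.564  -0.2803  0.052 ]
[383.6 226.4] [383 225   2   4   5] [ 0.5464 -0.3041  0.052 ]
[395.26785714 238.01785714] [392 224   8  30  56] [ 0.5147 -0.3343  0.052 ]
[357.57142857 232.        ] [357 229   2   7   7] [ 0.5329 -0.2341  0.052 ]
[397.625 232.5  ] [397 229   2   8   8] [ 0.5293 -0.341   0.052 ]
[387.73972603 247.75342466] [384 230   9  33  73] [ 0.4892 -0.3133  0.052 ]
[359.5 240.5] [359 237   2   8   8] [ 0.5102 -0.2386  0.052 ]
[381.  238.5] [381 237   1   4   4] [ 0.5142 -0.2961  0.052 ]
[408.16129032 263.77419355] [401 238  15  49 155] [ 0.4455 -0.3663  0.052 ]
[245.125 240.875] [244 240   3   3   8] [0.5158 0.0672 0.052 ]
[308.18181818 245.27272727] [307 243   3   5  11] [ 0.5004 -0.1012  0.052 ]
[398.70434783 270.92173913] [393 252  12  37 115] [ 0.4271 -0.3405  0.052 ]
[402.  253.5] [402 252   1  
[... 5864 characters left out ...]
168357849121, 46.337520599365234), 25.90650749206543)
[array([ 0.4114, -0.6507]), array([ 0.524 , -0.7111]), array([ 0.4854, -0.7854]), array([ 0.3732, -0.7248])] [ 0.4479 -0.7209  0.015 ]
[274.31613932 260.37968625] [ 220  239  109   43 3761] ((274.33258056640625, 260.2912292480469), (107.35200500488281, 36.656307220458984), 3.333850622177124)
[array([0.4213, 0.1415]), array([0.5214, 0.134 ]), array([ 0.4979, -0.1603]), array([ 0.3981, -0.1518])] [ 0.4591 -0.0092  0.015 ]
[273.2111437  403.00391007] [ 236  388   79   32 1023] ((275.0, 403.5), (31.0, 78.0), 90.0)
[array([0.1167, 0.1022]), array([ 0.1124, -0.1095]), array([ 0.0299, -0.1074]), array([0.0341, 0.1036])] [ 0.0711 -0.0027  0.015 ]
```

View pics/crop1.png

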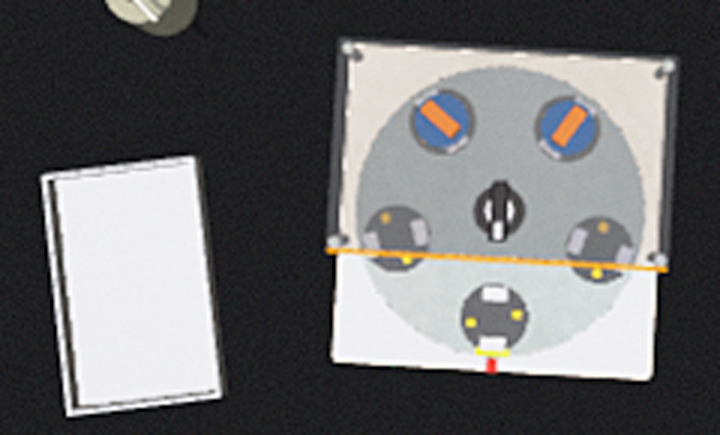

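The crop shows two holders at the rear, left wing turned about 17° anticlockwise of hub-pointing and the right one pointing about at the hub. The other three sockets are empty, and the tray is white with its long side along x. The hub works out at about (0.556, -0.017) with yaw about -4.7°. The holder spacing measures 110.5 mm against 111.7 expected, which fits. Next I'll move above the hub and refine with the wrist camera.

Call:
move_arm(
  moves=[0.379,-0.564,0.011,0.233,0.05,0.379,-0.564,0.011,0.233,0.05,0.379,-0.564,0.011,0.233,0.05,0.379,-0.564,0.011,0.233,0.05,0.379,-0.564,0.011,0.233,0.05,0.379,-0.564,0.011,0.233,0.05,0.379,-0.564,0.011,0.233,0.05,0.379,-0.564,0.011,0.233,0.05,0.379,-0.564,0.011,0.233,0.05,0.379,-0.564,0.011,0.233,0.05,0.379,-0.564,0.011,0.233,0.05,0.379,-0.564,0.011,0.233,0.05],
  newtons=60,
)

```text
clock: 1.2
tcp_pos: [0.456, 0.1316, 0.2476]
orientation: [0.0, 0.04, 0.999, 0.0]
wrist_force: [1.0, 1.0, 0.7]
finger_gap: 0.0496
grip_force: 0.0
```

Call:
move_arm(
  moves=[0.1,-0.149,0.003,0,0.05,0.1,-0.149,0.003,0,0.05,0.1,-0.149,0.003,0,0.05,0.1,-0.149,0.003,0,0.05,0.1,-0.149,0.003,0,0.05,0.1,-0.149,0.003,0,0.05,0.1,-0.149,0.003,0,0.05,0.1,-0.149,0.003,0,0.05],
)

```text
clock: 1.87
tcp_pos: [0.5544, -0.0145, 0.2501]
orientation: [-0.001, 0.04, 0.999, 0.0]
wrist_force: [-0.7, 0.3, 0.5]
finger_gap: 0.0501
grip_force: 0.0
```

```bash
python3 - <<'E'
from h import *
c=cam('wrist'); save(c,'w1.png'); print(env.get_state()['tcp_pos'],-c['R'].T@c['t'])
for ce,s,m in blobs(c,(22,120,120),(35,255,255),15): print('y',ce,s,ray(c,ce,.052).round(4))
for ce,s,m in blobs(c,(0,180,100),(4,255,255),15): print('r',ce,s,ray(c,ce,.039).round(4))
for ce,s,m in blobs(c,(5,120,120),(20,255,255),100): print('o',ce,s,ray(c,ce,.109).round(4))
E
```

```text
[ 0.55435842 -0.01408754  0.25037405] [ 0.48328543 -0.0088612   0.38478335]
o [279.68578713 156.77437859] [ 113  154  332    7 1569] [ 0.5178 -0.0138  0.109 ]
o [327.125      266.55681818] [319 258  15  19 176] [0.627  0.0234 0.109 ]
```

View pics/w1.png

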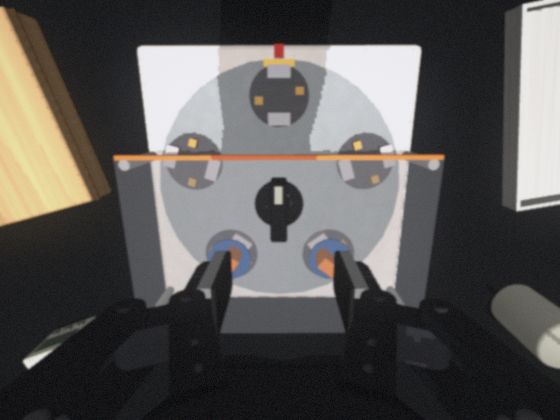

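The wrist view shows the front at the top, with the guard edge level at row 157. The handle runs along column 279, rows 178–242, and the yellow mark is at (279,63), so the tool yaw matches the changer. Now I'll compute the hub from these.

```bash
python3 - <<'E'
from h import *
c=cam('wrist')
for n,uv,z in (('yellow',(279,63),.052),('hfront',(279,178),.144),('hrear',(279,242),.144),('boreL',(251,205),.06),('collarmid',(279.5,205),.109),('sockF',(279.5,95),.052),('hold L',(334,258),.069),('hold R',(228,258),.069),('edge',(279.7,156),.109)):
    print(n,ray(c,uv,z).round(4))
for x in (119,160,200,240,279,320,360,400,440):
    col=cv2.cvtColor(c['pixels'],cv2.COLOR_RGB2HSV)[140:175,x].astype(int); k=np.where((col[:,1]>140)&(col[:,0]<24)&(col[:,2]>100))[0]; print(x,k+140)
E
```

```text
yellow [ 0.4343 -0.0078  0.052 ]
hfront [ 0.5298 -0.0147  0.144 ]
hrear [ 0.5833 -0.0191  0.144 ]
boreL [ 0.5731 -0.0494  0.06  ]
collarmid [ 0.5616 -0.0172  0.109 ]
sockF [ 0.4637 -0.0097  0.052 ]
hold L [0.6382 0.0364 0.069 ]
hold R [ 0.629 -0.08   0.069]
edge [ 0.5172 -0.0134  0.109 ]
119 [154 155 156 157 158]
160 [156 157 158]
200 [155 156 157 158]
240 [156 157 158]
279 [155 156 157 158]
320 [156 157 158]
360 [155 156 157 158]
400 [156 157 158]
440 [154 155 156 157 158 159]
```

Call:
move_arm(
  moves=[0,0,-0.04,0,0.045,0,0,-0.08,0,0.045,0,0,-0.09,0,0.045,0,0,-0.09,0,0.045,0,0,-0.09,0,0.045],
)

```text
clock: 2.38
tcp_pos: [0.5551, -0.0146, 0.1613]
orientation: [-0.0, 0.04, 0.999, 0.0]
wrist_force: [0.6, -1.1, 1.4]
finger_gap: 0.0451
grip_force: 0.0
```

```bash
python3 - <<'E'
from h import *
for i in range(3): print(env.get_state()['tcp_pos'],env.get_state()['clock']); 
c=cam('wrist')
h=np.where(c['pixels'].max(2)[:,279]<45)[0]; print(h)
E
```

```text
[ 0.55507221 -0.01463812  0.16127879] 2.3833
[ 0.55507221 -0.01463812  0.16127879] 2.3833
[ 0.55507221 -0.01463812  0.16127879] 2.3833
[  0   1   2   3   4   5   6   7   8   9  10  11  12  13 206 207 208 209
 210 211 212 213 214 215 216 217 218 219 220 251 252 253 254 255 256 257
 258 259 260 261 262 263 264 265 266 267 268 269 270 271 272 273 274 275
 276 277 278 279 280 281 282 283 284 285 286 287 288 289 290 291 292 293
 294 295 296 297 298 299 300 361 362 363 364 365 366 367 368 369 370 371
 372 373 374 375 376 377 378 379 380 381 382 383 384 385 386 387 388 389
 390 391 392 393 394 395 396 397 398 399 400 401 402 403 404 405 406 407
 408 409 410 411 412 413 414 415 416 417 418 419]
```

Call:
move_arm(
  moves=[0.002,-0.0025,-0.02,0,0.045,0.002,-0.0025,-0.038,0,0.045,0.002,-0.0025,-0.038,0,0.045,0.002,-0.0025,-0.038,0,0,0.002,-0.0025,-0.038,0,0,0.002,-0.0025,-0.038,0,0,0.002,-0.0025,-0.038,0,0,0.002,-0.0025,-0.038,0,0,0.002,-0.0025,-0.038,0,0],
)

```text
clock: 3.18
tcp_pos: [0.5588, -0.0181, 0.1248]
orientation: [0.002, 0.04, 0.999, -0.0]
wrist_force: [-1.2, 0.2, 6.1]
finger_gap: 0.0131
grip_force: 59.9
```

Call:
move_arm(
  moves=[0,0,0,0.1,0,0,0,0,0.22,0,0,0,0,0.34,0,0,0,0,0.46,0,0,0,0,0.58,0,0,0,0,0.7,0,0,0,0,0.82,0,0,0,0,0.94,0,0,0,0,1.06,0,0,0,0,1.18,0,0,0,0,1.257,0,0,0,0,1.257,0],
)

```text
clock: 4.18
tcp_pos: [0.5586, -0.0178, 0.1248]
orientation: [0.002, -0.556, 0.831, -0.001]
wrist_force: [-1.3, 1.3, 6.9]
finger_gap: 0.0129
grip_force: 60.2
```

Call:
move_arm(
  moves=[0,0,0,0.1,0,0,0,0,0.22,0,0,0,0,0.34,0,0,0,0,0.46,0,0,0,0,0.58,0,0,0,0,0.7,0,0,0,0,0.82,0,0,0,0,0.94,0,0,0,0,1.06,0,0,0,0,1.18,0,0,0,0,1.257,0,0,0,0,1.257,0],
)

```text
clock: 5.18
tcp_pos: [0.5583, -0.0179, 0.1248]
orientation: [-0.0, 0.939, -0.345, 0.001]
wrist_force: [-2.0, 0.4, 8.3]
finger_gap: 0.013
grip_force: 60.3
```

Call:
move_arm(
  moves=[0,0,0,0,0.045,0,0,0,0,0.045,0,0,0,0,0.045,0,0,0.04,0,0.045,0,0,0.08,0,0.045,0,0,0.1,-0.12,0.045,0,0,0.1,-0.24,0.045,0,0,0.1,-0.36,0.045,0,0,0.1,-0.48,0.045,-0.04,0.003,0.1,-0.6,0.045,-0.08,0.006,0.1,-0.72,0.045,-0.094,0.008,0.1,-0.84,0.045],
)

```text
clock: 6.18
tcp_pos: [0.4581, -0.0092, 0.2211]
orientation: [0.002, 0.713, -0.701, -0.003]
wrist_force: [-1.8, 0.5, -0.5]
finger_gap: 0.0452
grip_force: 0.0
```

Call:
move_arm(
  moves=[0,0,0,-0.12,0.05,0,0,0,-0.24,0.05,0,0,0,-0.36,0.05,0,0,0,-0.48,0.05,0,0,0,-0.6,0.05,0,0,0,-0.72,0.05,0,0,0,-0.84,0.05,0,0,0,-0.96,0.05,0,0,0,-1.08,0.05,0,0,0,-1.2,0.05,0,0,0,-1.32,0.05,0,0,0,-1.38,0.05],
)

```text
clock: 7.18
tcp_pos: [0.4633, -0.01, 0.2223]
orientation: [-0.0, -0.104, 0.995, 0.0]
wrist_force: [-0.2, -0.4, 0.5]
finger_gap: 0.05
grip_force: 0.0
```

```bash
cat >> h.py <<'E'
def wing(zt=.099,xmax=.51,ymax=.1):
    "wing top centre and long-axis angle of orange blobs ahead of the guard, from wrist cam"
    c=cam('wrist'); out=[]
    for ce,s,m in blobs(c,(3,130,90),(20,255,255),60):
        p=ray(c,ce,zt)
        if p[0]<xmax and abs(p[1])<ymax:
            b=np.array([ray(c,q,zt)[:2] for q in cv2.boxPoints(cv2.minAreaRect(cv2.findNonZero(m)))])
            e=[b[1]-b[0],b[2]-b[1]]; L=[np.linalg.norm(k) for k in e]; k=e[int(np.argmax(L))]
            out.append((p.round(4),b.mean(0).round(4),np.round(L,4),round(float(np.arctan2(k[1],k[0])),3)))
    return c,out
E
python3 - <<'E'
from h import *
c,o=wing(); print(*o,sep='\n'); save(c,'w2.png'); s=env.get_state(); print(s['tcp_pos'],s['orientation'])
E
```

```text
(array([ 0.4613, -0.0117,  0.099 ]), array([ 0.4614, -0.0117]), array([0.0117, 0.0379]), 0.213)
[ 0.46332215 -0.01001973  0.22234661] [-7.23355822e-05 -1.03314458e-01  9.94648740e-01  3.75547638e-05]
```

View pics/w2.png

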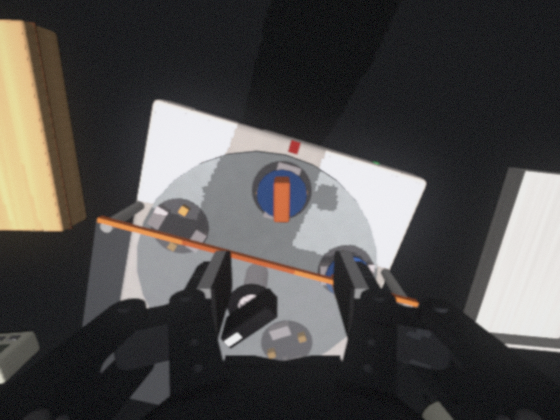

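The wing is at (282,200) in front of the guard. It measures (0.462,-0.0115), angle 0.213 rad, against tool 0.207 and the expected socket at (0.463,-0.010). Next I descend and grip.

Call:
move_arm(
  moves=[0,-0.001,-0.04,0,0.05,0,-0.001,-0.08,0,0.05,0,-0.001,-0.115,0,0.05,0,-0.001,-0.135,0,0.05,0,-0.001,-0.142,0,0.05,0,-0.001,-0.142,0,0.05,0,-0.001,-0.142,0,0,0,-0.001,-0.142,0,0,0,-0.001,-0.142,0,0,0,-0.001,-0.142,0,0,0,-0.001,-0.142,0,0,0,-0.001,-0.142,0,0],
  newtons=50,
)

```text
clock: 8.23
tcp_pos: [0.4649, -0.0112, 0.0821]
orientation: [0.002, -0.107, 0.994, -0.001]
wrist_force: [0.1, -0.5, 7.1]
finger_gap: 0.0131
grip_force: 50.7
```

Call:
move_arm(
  moves=[0,0,0,0.11,0,0,0,0,0.22,0,0,0,0,0.33,0,0,0,0,0.44,0,0,0,0,0.55,0,0,0,0,0.66,0,0,0,0,0.77,0,0,0,0,0.88,0,0,0,0,0.95,0,0,0,0,1.0,0,0,0,0,1.0,0],
)

```text
clock: 9.15
tcp_pos: [0.4646, -0.0113, 0.0822]
orientation: [0.001, -0.571, 0.821, -0.001]
wrist_force: [-1.2, 0.4, 8.6]
finger_gap: 0.0132
grip_force: 51.1
```

```bash
python3 - <<'E'
from h import *
s=env.get_state(); print(s['ft_torque'],s['wrist_force'],s['orientation'])
E
```

```text
[ 0.17360369  0.31296445 -0.08756855] [-1.24481973  0.35407608  8.58208754] [ 0.0010136  -0.57089574  0.8210211  -0.00117823]
```

Call:
move_arm(
  moves=[0,0,0.004,0,0,0,0,0.01,0,0,0,0,0.016,0,0,0,0,0.025,0,0,0,0,0.025,0,0],
)

```text
clock: 9.57
tcp_pos: [0.4644, -0.0112, 0.1073]
orientation: [0.001, -0.57, 0.822, -0.001]
wrist_force: [0.5, -0.4, 0.4]
finger_gap: 0.0131
grip_force: 49.8
```

Call:
move_arm(
  moves=[0,0,0.04,0,0,0,0,0.075,0,0,0,0.03,0.09,0,0,0.01,0.07,0.09,0,0,0.02,0.11,0.09,0,0,0.03,0.15,0.09,0,0,0.04,0.19,0.09,0,0,0.05,0.23,0.09,0,0,0.06,0.27,0.09,0,0,0.07,0.305,0.09,0,0,0.08,0.335,0.09,0,0,0.08,0.341,0.09,0,0],
)

```text
clock: 10.57
tcp_pos: [0.5443, 0.3348, 0.1945]
orientation: [0.001, -0.572, 0.82, 0.001]
wrist_force: [0.7, 0.5, -1.4]
finger_gap: 0.0126
grip_force: 49.8
```

```bash
cat >> h.py <<'E'
def tray():
    c=cam('top'); hsv=cv2.cvtColor(c['pixels'],cv2.COLOR_RGB2HSV)
    best=[]
    for ce,s,m in blobs(c,(0,0,110),(180,60,255),800):
        p=ray(c,ce,.013)
        if .3<p[0]<.75 and .15<p[1]<.5:
            r=cv2.minAreaRect(cv2.findNonZero(m)); b=np.array([ray(c,q,.02)[:2] for q in cv2.boxPoints(r)])
            best.append((p.round(4),ray(c,r[0],.013).round(4),b.round(3).tolist(),int(s[4])))
    return c,best
E
python3 - <<'E'
from h import *
c,t=tray(); print(*t,sep='\n'); save(c,'t2.png'); print(env.get_state()['tcp_pos'])
save(cam('wrist'),'w3.png')
a=cv2.imread('pics/t2.png')[140:320,90:360]; b=cv2.imread('pics/w3.png'); cv2.imwrite('pics/m3.png',np.hstack([cv2.resize(a,(450,300)),cv2.resize(b,(340,300))]))
E
```

```text
(array([0.4922, 0.32  , 0.013 ]), array([0.4947, 0.3256, 0.013 ]), [[0.601, 0.407], [0.614, 0.263], [0.39, 0.241], [0.377, 0.384]], 3893)
[0.54343917 0.33364915 0.19438623]
```

View pics/m3.png

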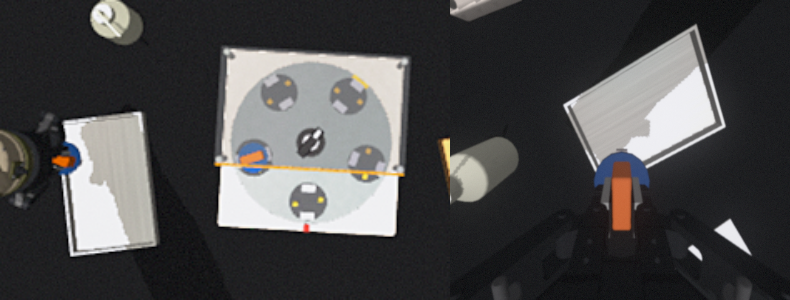

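Left: one holder is still in the changer at the guard edge, and the tray is unmoved with its centre at about (0.495, 0.325). Right: the holder hangs upright in the fingers. Now I lower it into the tray.

Call:
move_arm(
  moves=[0.001,-0.004,-0.04,0,0,0.001,-0.004,-0.08,0,0,0.001,-0.004,-0.12,0,0,0.001,-0.004,-0.145,0,0,0.001,-0.004,-0.153,0,0,0.001,-0.004,-0.156,0,0,0.001,-0.004,-0.158,0,0,0.001,-0.004,-0.158,0,0],
)

```text
clock: 11.33
tcp_pos: [0.5458, 0.3261, 0.0394]
orientation: [0.002, -0.57, 0.822, -0.0]
wrist_force: [0.1, 0.0, -0.8]
finger_gap: 0.0127
grip_force: 49.8
```

Call:
move_arm(
  moves=[0,0,-0.0015,0,0,0,0,-0.003,0,0,0,0,-0.0045,0,0,0,0,-0.0045,0,0],
)

```text
clock: 11.67
tcp_pos: [0.5453, 0.3265, 0.0342]
orientation: [0.001, -0.57, 0.822, -0.0]
wrist_force: [0.9, 0.2, 3.1]
finger_gap: 0.013
grip_force: 50.4
```

Call:
move_arm(
  moves=[0,0,-0.001,0,0,0,0,-0.001,0,0.035,0,0,-0.001,0,0.035,0,0,-0.001,0,0.035,0,0,0.01,0,0.035,0,0,0.04,0,0.035,0,0,0.08,0,0.035,0,0,0.12,0,0.035,0,0,0.16,0,0.035,0,-0.04,0.19,0,0.035,0,-0.08,0.19,0,0.035,0,-0.12,0.19,0,0.035],
)

```text
clock: 12.67
tcp_pos: [0.5457, 0.2097, 0.2268]
orientation: [0.003, -0.571, 0.821, -0.001]
wrist_force: [-0.1, -0.9, -0.4]
finger_gap: 0.0349
grip_force: 0.0
```

Call:
move_arm(
  moves=[0.001,-0.02,0,-0.12,0.045,0.002,-0.04,0,-0.24,0.045,0.003,-0.06,0,-0.36,0.045,0.004,-0.08,0,-0.48,0.045,0.005,-0.1,0,-0.6,0.045,0.006,-0.12,0,-0.72,0.045,0.007,-0.14,0,-0.84,0.045,0.008,-0.16,0,-0.96,0.045,0.009,-0.18,0,-1.08,0.045,0.01,-0.2,0,-1.2,0.045,0.0115,-0.22,0,-1.32,0.045,0.013,-0.228,0,-1.44,0.045],
)

```text
clock: 13.67
tcp_pos: [0.5573, -0.0206, 0.2235]
orientation: [0.0, 0.117, 0.993, -0.0]
wrist_force: [0.9, -0.3, -0.1]
finger_gap: 0.0449
grip_force: 0.0
```

Call:
move_arm(
  moves=[0,0,0,-0.12,0.045,0,0,0,-0.24,0.045,0,0,0,-0.36,0.045,0,0,0,-0.48,0.045,0,0,-0.03,-0.483,0.045,0,0,-0.06,-0.483,0.045,0,0,-0.06,-0.483,0.045,0,0,-0.06,-0.483,0.045],
)

```text
clock: 14.33
tcp_pos: [0.5559, -0.0181, 0.1622]
orientation: [-0.002, 0.347, 0.938, -0.0]
wrist_force: [0.5, 0.5, 0.8]
finger_gap: 0.0451
grip_force: 0.0
```

```bash
python3 - <<'E'
from h import *
s=env.get_state(); print(s['tcp_pos'],s['orientation'])
c=cam('wrist'); d=cam('top'); save(c,'w4.png')
cv2.imwrite('pics/m4.png',np.hstack([cv2.resize(d['pixels'][140:320,90:360,::-1],(450,300)),cv2.resize(c['pixels'][:,:,::-1],(340,300))]))
E
```

```text
[ 0.55589537 -0.01813565  0.16219061] [-1.86189542e-03  3.47477315e-01  9.37686490e-01 -3.09703226e-04]
```

View pics/m4.png

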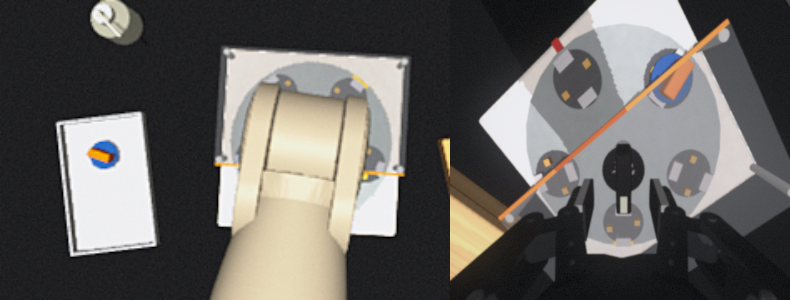

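The first holder stands in the tray, and the handle lies straight between the fingers. Now I grip and click +72°.

Call:
move_arm(
  moves=[0.002,0,-0.02,0,0.045,0.002,0,-0.038,0,0.045,0.002,0,-0.038,0,0.045,0.002,0,-0.038,0,0,0.002,0,-0.038,0,0,0.002,0,-0.038,0,0,0.002,0,-0.038,0,0,0.002,0,-0.038,0,0,0.002,0,-0.038,0,0],
  newtons=60,
)

```text
clock: 15.18
tcp_pos: [0.56, -0.0193, 0.1271]
orientation: [0.001, 0.348, 0.938, -0.001]
wrist_force: [-3.6, -1.9, 5.7]
finger_gap: 0.013
grip_force: 60.5
```

Call:
move_arm(
  moves=[0,0,0,0.1,0,0,0,0,0.22,0,0,0,0,0.34,0,0,0,0,0.46,0,0,0,0,0.58,0,0,0,0,0.7,0,0,0,0,0.82,0,0,0,0,0.94,0,0,0,0,1.06,0,0,0,0,1.18,0,0,0,0,1.257,0,0,0,0,1.257,0],
)

```text
clock: 16.18
tcp_pos: [0.5602, -0.0171, 0.1271]
orientation: [0.002, -0.272, 0.962, 0.001]
wrist_force: [-2.5, 5.1, 6.0]
finger_gap: 0.0129
grip_force: 60.5
```

Call:
move_arm(
  moves=[0,0,0,0,0.045,0,0,0,0,0.045,0,0,0,0,0.045,0,0,0.04,0,0.05,0,0,0.08,-0.1,0.05,-0.03,0.002,0.095,-0.2,0.05,-0.065,0.005,0.095,-0.3,0.05,-0.09,0.007,0.095,-0.4,0.05,-0.096,0.008,0.095,-0.5,0.05,-0.096,0.008,0.095,-0.586,0.05,-0.096,0.008,0.095,-0.586,0.05],
)

```text
clock: 17.1
tcp_pos: [0.463, -0.0105, 0.2204]
orientation: [0.001, 0.021, 1.0, -0.0]
wrist_force: [-0.1, 0.5, 0.6]
finger_gap: 0.0504
grip_force: 0.0
```

```bash
python3 - <<'E'
from h import *
c,o=wing(); print(*o,sep='\n'); save(c,'w5.png'); s=env.get_state(); print(s['tcp_pos'],s['orientation'])
q=s['orientation']; print('wing angle of tool',2*np.arctan2(q[2],q[1])-np.pi)
E
```

```text
(array([ 0.461 , -0.0108,  0.099 ]), array([ 0.4609, -0.0112]), array([0.0124, 0.0385]), -0.035)
[ 0.46344511 -0.01058932  0.22028508] [ 5.52129472e-04  1.87261295e-02  9.99824491e-01 -1.18940901e-04]
wing angle of tool -0.037454454161729434
```

View pics/w5.png

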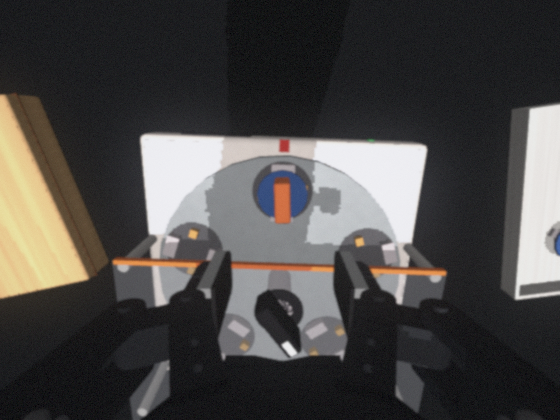

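The second holder is at the open front at (283,198), with wing angle -0.035 matching the tool. I descend, grip and turn 1.25 rad.

Call:
move_arm(
  moves=[0,-0.0005,-0.04,0,0.05,0,-0.0005,-0.08,0,0.05,0,-0.0005,-0.115,0,0.05,0,-0.0005,-0.133,0,0.05,0,-0.0005,-0.14,0,0.05,0,-0.0005,-0.14,0,0.05,0,-0.0005,-0.14,0,0,0,-0.0005,-0.14,0,0,0,-0.0005,-0.14,0,0,0,-0.0005,-0.14,0,0,0,-0.0005,-0.14,0,0,0,-0.0005,-0.14,0,0],
  newtons=50,
)

```text
clock: 18.15
tcp_pos: [0.465, -0.0112, 0.0816]
orientation: [0.002, 0.019, 1.0, -0.0]
wrist_force: [0.3, 0.0, 6.8]
finger_gap: 0.0132
grip_force: 49.8
```

Call:
move_arm(
  moves=[0,0,0,0.12,0,0,0,0,0.24,0,0,0,0,0.36,0,0,0,0,0.48,0,0,0,0,0.6,0,0,0,0,0.72,0,0,0,0,0.84,0,0,0,0,0.96,0,0,0,0,1.08,0,0,0,0,1.18,0,0,0,0,1.25,0,0,0,0,1.25,0],
)

```text
clock: 19.15
tcp_pos: [0.4645, -0.0111, 0.0816]
orientation: [0.001, -0.571, 0.821, -0.001]
wrist_force: [-1.4, 0.4, 8.0]
finger_gap: 0.0135
grip_force: 50.2
```

Call:
move_arm(
  moves=[0,0,0.004,0,0,0,0,0.01,0,0,0,0,0.02,0,0,0,0,0.05,0,0,0,0,0.09,0,0,0,0,0.115,0,0,0,0.03,0.115,0,0,0,0.07,0.115,0,0,-0.005,0.11,0.115,0,0,-0.01,0.14,0.115,0,0,-0.01,0.16,0.115,0,0,-0.01,0.16,0.115,0,0],
)

```text
clock: 20.15
tcp_pos: [0.4526, 0.1523, 0.1953]
orientation: [0.0, -0.571, 0.821, 0.001]
wrist_force: [0.7, -0.2, -1.1]
finger_gap: 0.0131
grip_force: 49.0
```

```bash
python3 - <<'E'
from h import *
c,t=tray(); print(*t,sep='\n'); print(env.get_state()['tcp_pos'])
for ce,s,m in blobs(c,(100,100,60),(125,255,255),20): print(ce,s[4],ray(c,ce,.02).round(3))
b=cam('wrist')
cv2.imwrite('pics/m5.png',np.hstack([cv2.resize(c['pixels'][140:320,90:360,::-1],(450,300)),cv2.resize(b['pixels'][:,:,::-1],(340,300))]))
E
```

```text
(array([0.5246, 0.3281, 0.013 ]), array([0.5147, 0.3273, 0.013 ]), [[0.601, 0.406], [0.614, 0.263], [0.429, 0.244], [0.416, 0.387]], 2728)
[0.45285389 0.15069314 0.19516784]
[153.04477612 232.14925373] 134 [0.544 0.323 0.02 ]
[ 16.91578947 260.25263158] 95 [0.475 0.699 0.02 ]
[212.41935484 270.58064516] 62 [0.435 0.161 0.02 ]
```

View pics/m5.png

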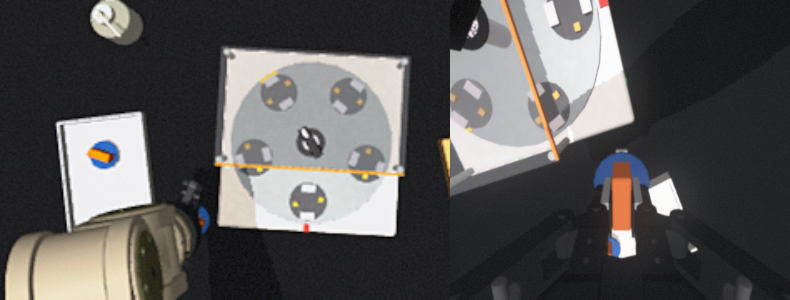

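All five sockets are empty, the second holder is in the gripper, and the tray's far corners are unchanged. I place the second holder at (0.445, 0.318).

Call:
move_arm(
  moves=[-0.002,0.04,0,0,0,-0.004,0.08,0,0,0,-0.006,0.12,0,0,0,-0.008,0.155,0,0,0,-0.008,0.167,0,0,0,-0.008,0.167,-0.04,0,0,-0.008,0.167,-0.08,0,0,-0.008,0.167,-0.115,0,0,-0.008,0.167,-0.14,0,0,-0.008,0.167,-0.15,0,0,-0.008,0.167,-0.155,0,0,-0.008,0.167,-0.155,0,0],
)

```text
clock: 21.25
tcp_pos: [0.4457, 0.3151, 0.0396]
orientation: [-0.001, -0.569, 0.823, -0.0]
wrist_force: [0.9, 1.0, -0.5]
finger_gap: 0.0135
grip_force: 49.0
```

Call:
move_arm(
  moves=[0,0,-0.0015,0,0,0,0,-0.003,0,0,0,0,-0.0045,0,0,0,0,-0.0055,0,0,0,0,-0.0055,0,0],
)

```text
clock: 21.67
tcp_pos: [0.4457, 0.3163, 0.0349]
orientation: [0.0, -0.569, 0.822, -0.0]
wrist_force: [-0.2, -0.6, -1.5]
finger_gap: 0.013
grip_force: 49.0
```

Call:
move_arm(
  moves=[0,0,-0.001,0,0,0,0,-0.002,0,0,0,0,-0.002,0,0],
)

```text
clock: 21.92
tcp_pos: [0.4456, 0.3163, 0.0336]
orientation: [0.001, -0.569, 0.822, -0.0]
wrist_force: [-2.3, -2.2, 8.8]
finger_gap: 0.0131
grip_force: 50.2
```

Call:
move_arm(
  moves=[0,0,0,0,0.035,0,0,0,0,0.035,0,0,0,0,0.035,0,0,0.01,0,0.035,0,0,0.04,0,0.035,0,0,0.08,0,0.035,0,0,0.12,-0.1,0.035,0,0,0.16,-0.2,0.035,0.01,-0.02,0.19,-0.32,0.045,0.02,-0.05,0.19,-0.44,0.045,0.03,-0.08,0.19,-0.56,0.045,0.04,-0.11,0.19,-0.68,0.045],
)

```text
clock: 22.92
tcp_pos: [0.486, 0.2054, 0.2241]
orientation: [0.001, -0.26, 0.966, 0.0]
wrist_force: [0.0, -0.1, -0.4]
finger_gap: 0.0451
grip_force: 0.0
```

Call:
move_arm(
  moves=[0.01,-0.03,0,-0.12,0.045,0.02,-0.06,0,-0.24,0.045,0.03,-0.09,0,-0.36,0.045,0.04,-0.12,0,-0.48,0.045,0.05,-0.15,0,-0.6,0.045,0.06,-0.18,0,-0.72,0.045,0.07,-0.2,0,-0.84,0.045,0.073,-0.215,0,-0.96,0.045,0.073,-0.224,0,-1.08,0.045,0.073,-0.224,0,-1.2,0.045,0.073,-0.224,0,-1.32,0.045,0.073,-0.224,0,-1.44,0.045],
)

```text
clock: 23.92
tcp_pos: [0.5582, -0.0184, 0.2229]
orientation: [0.0, 0.442, 0.897, 0.0]
wrist_force: [-0.1, 0.5, 0.6]
finger_gap: 0.0448
grip_force: 0.0
```

Call:
move_arm(
  moves=[0,0,0,-0.12,0.045,0,0,0,-0.24,0.045,0,0,0,-0.36,0.045,0,0,0,-0.48,0.045,0,0,0,-0.6,0.045,0,0,0,-0.72,0.045,0,0,0,-0.84,0.045,0,0,0,-0.96,0.045,0,0,0,-1.08,0.045,0,0,0,-1.2,0.045,0,0,0,-1.32,0.045,0,0,0,-1.44,0.045],
)

```text
clock: 24.92
tcp_pos: [0.5582, -0.0178, 0.223]
orientation: [0.0, 0.924, 0.383, 0.0]
wrist_force: [-0.2, -1.0, 0.6]
finger_gap: 0.0452
grip_force: 0.0
```

```bash
python3 - <<'E'
from h import *
s=env.get_state(); print(s['tcp_pos'],s['orientation'],s['joint_pos'][5]); q=s['orientation']
print('phi',np.degrees(2*np.arctan2(q[2],q[1]))-90)
E
```

```text
[ 0.55824091 -0.01784866  0.22298291] [1.05100407e-04 9.23599845e-01 3.83357930e-01 1.10379278e-04] 2.1790742136205035
phi -44.91632683440986
```

Call:
move_arm(
  moves=[0,0,0,-0.12,0.045,0,0,-0.03,-0.239,0.045,0,0,-0.06,-0.239,0.045,0,0,-0.085,-0.239,0.045,0,0,-0.097,-0.239,0.045,0,0,-0.097,-0.239,0.045,0,0,-0.097,-0.239,0,0,0,-0.097,-0.239,0,0,0,-0.097,-0.239,0,0,0,-0.097,-0.239,0,0,0,-0.097,-0.239,0,0,0,-0.097,-0.239,0],
  newtons=60,
)

```text
clock: 25.92
tcp_pos: [0.5592, -0.0177, 0.1273]
orientation: [0.0, 0.962, 0.273, 0.001]
wrist_force: [-2.5, 1.8, 6.0]
finger_gap: 0.0129
grip_force: 61.5
```

Call:
move_arm(
  moves=[0,0,0,0.1,0,0,0,0,0.22,0,0,0,0,0.34,0,0,0,0,0.46,0,0,0,0,0.58,0,0,0,0,0.7,0,0,0,0,0.82,0,0,0,0,0.94,0,0,0,0,1.06,0,0,0,0,1.18,0,0,0,0,1.257,0,0,0,0,1.257,0],
)

```text
clock: 26.92
tcp_pos: [0.5584, -0.0173, 0.1272]
orientation: [0.0, 0.616, 0.788, 0.001]
wrist_force: [-3.7, 2.6, 9.1]
finger_gap: 0.0129
grip_force: 61.9
```

Call:
move_arm(
  moves=[0,0,0,0.1,0,0,0,0,0.22,0,0,0,0,0.34,0,0,0,0,0.46,0,0,0,0,0.58,0,0,0,0,0.7,0,0,0,0,0.82,0,0,0,0,0.94,0,0,0,0,1.06,0,0,0,0,1.18,0,0,0,0,1.257,0,0,0,0,1.257,0],
)

```text
clock: 27.92
tcp_pos: [0.5577, -0.018, 0.1272]
orientation: [0.0, 0.035, 0.999, -0.0]
wrist_force: [-6.2, 0.6, 8.9]
finger_gap: 0.0128
grip_force: 62.1
```

Call:
move_arm(
  moves=[0,0,0,0,0.045,0,0,0,0,0.045,0,0,0,0,0.045,0,0,0.04,0,0.045,0,0,0.08,0,0.045,0,0,0.12,0,0.045,0,0,0.15,0,0.045,0,0,0.15,0,0.045],
)

```text
clock: 28.58
tcp_pos: [0.5615, -0.0185, 0.2828]
orientation: [0.006, 0.037, 0.999, -0.001]
wrist_force: [0.6, -0.6, 1.0]
finger_gap: 0.0454
grip_force: 0.0
```

```bash
python3 - <<'E'
from h import *
a=cam('scene'); b=cam('wrist'); d=cam('top')
cv2.imwrite('pics/m6.png',np.hstack([cv2.resize(d['pixels'][130:310,90:430,::-1],(450,300)),cv2.resize(b['pixels'][:,:,::-1],(340,300))]))
save(a,'s6.png')
E
```

```text
(no output)
```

View pics/m6.png

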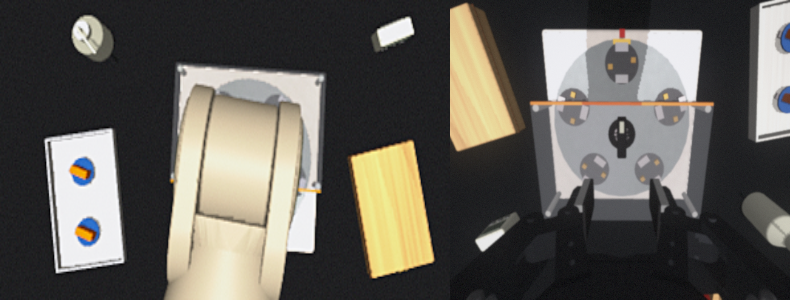

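Both holders stand upright in the tray, all five sockets are empty, and the yellow mark is at the red pointer (622,38). The case, bottle and timer are where they started, and the arm is clear of everything.

```bash
python3 -c "
from workcell import env
print(env.hand_in())"
```

```text
the job is handed in; nothing more can be done
None
```

Job handed in: both holders present stand upright in the tray, the turntable is back with its yellow mark at the red pointer, and the case, bottle and timer look unmoved in the last picture (about 29 s of the 210 s used).

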